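# Nip up the deep nut that holds a flanged post to the welding fixture

### The arm

A 6-joint arm with a two-finger parallel gripper is mounted at the origin on the work surface. World frame = base frame: x ahead of the robot, y to its left, z up, the work surface at z = 0. Lengths are in m, angles in rad, forces in N, time in s.
With the tool pointing down it reaches from about 0.4 to 0.825 m from the base axis. Payload 7 kg.
Tool frame: the origin (TCP) lies on the mounting face of the last link; the fingertips stand 178 mm ahead of it and the grasp point (between the pads) lies arm.grip_depth ahead of it (arm.grip_depth is the distance from the TCP to the grasp point, in m); z points along the fingers, y is the direction in which the jaws open and shut (so a half turn about z gives the same grasp; the last joint's range is limited). The gripper opens to 88 mm and grips with 3 to 60 N. Pads are 19 mm wide; open, the fingers measure 130 mm over their backs; the gripper's body (78 mm by 193 mm) begins 47 mm behind the grasp point.
Start: joints at [1.458, 0.359, 0.012, 0, -1.224, -0.288], TCP at [0.263, 0.621, 0.405] pointing down, gripper open.
Joint ranges: [-3.07, 3.07], [-1.43, 2.12], [-1.02, 1.25], [-3.03, 1.67], [-3.05, -0], [-3.03, 3.03]. Speed limits (rad/s): [2.39, 2.39, 3.01, 3.14, 3.14, 3.14].

### API

Orientations are given as [roll, pitch, yaw] about the fixed x, y, z axes, in that order (R = Rz(yaw) Ry(pitch) Rx(roll)).
In Python, from station import arm gives the robot as it stands.
- The arm moves only by the tool carry_out, never from a script. Its argument "targets" is a list that holds one entry, the list of rows, each a list of 7 numbers: the turn, a rotation vector about the tool's x, y, z in units of 8 degrees (1.0 is 8 degrees), then the shift along the tool's x, y, z in units of 2.5 cm (1.0 is 2.5 cm), then the opening, from -1 (shut) to 1 (fully open). A call has 1 to 20 rows; each row shifts and turns the commanded pose from where the row before left it, along the tool's axes as they then stand; what a row does not reach is not made up. A row lasts 1/8 s, in which the tool goes at most 62.5 mm and 10.7 degrees, less where a joint would pass 70% of its speed; a pose out of reach is approached as far as the arm can. A call with a number of a shift or a turn outside -1 to 1 is refused whole. A call with a gripper value outside its range is refused whole. The fingers move at their own pace and stop on an object; "squeeze" is the grip in N (left out, the last holds). Time passes only in rows, so rows that do not move let the fingers close. It gives the time, the measured TCP pose, the force and the opening at its end, in the units of the state.
- arm.get_state(): the state, without advancing time (a new reading comes with each control period).
- arm.grab_frame(name): name is "scene" or "top"; returns (picture, depth): 384x512x3 uint8, red, green, blue; 384x512 float32, m along the optical axis (not along the pixel's ray), 0 where there is no reading.
- arm.camera_model(name): a dict with "camera_matrix" (3x3 intrinsics, pixels), "world_from_camera" (4x4, takes a point from camera to world coordinates). Camera axes: x right, y down, z forward; pixel columns grow to the right and rows downward; lengths in m; the calibration is good to about 2 mm. A picture is of the moment at which its call begins. camera_model takes no time and is no camera call.
- arm.job_done(): hands the job in, once; it reports no verdict.
Trained networks look in the newest picture that a camera, given by its name, has taken for a name from the list of things; names that differ only in an ending like _2 or _b are one class to them, and where a whole thing is asked for, a point or a joint stands for the part that bears it (a point fixed in the world has none). Each returns a list of dicts, best first, with "conf" (0 to 1); they miss things now and then, are a little off and sometimes report something else, mostly with a low value. They report only what shows in the picture. A call takes as long as a camera call. They do not tell look-alikes from the thing itself.
- arm.spot_in(camera, query): "point" ([row, column] in pixels, amid what is visible of it).
- arm.landmark_of(camera, query): "point" ([row, column] in pixels: a listed point, or the origin of a listed thing).
The state is a dict: "t": time; "q": joint angles; "qd": joint speeds; "joint_efforts": joint torques, N m; "eef_pos": TCP position; "ee_rot": TCP orientation; "force": force on the tool from outside, world axes, zero at the start; "moment": the same for the moment, N m; "width": finger opening in m.
Only numpy, scipy, OpenCV 4.12 (cv2) and the standard library are available. Lean on these libraries where they do the work, as an engineer would, in place of code of your own. Each camera call takes 0.05 s, during which the arm holds its last target.

### The job

The flanged post is held to its fixture plate by a tall hex nut at the bottom of the tube, so far only finger-tight. Take the large T-handle socket wrench from the stand, feel it gently down the tube until the socket has dropped fully over the nut, run the nut clockwise until it lands on its washer, and then nip it about half a flat (30 degrees) tighter, on no account more than three quarters of a flat. Put the wrench back upright in its pipe stub in the stand, let go, and leave everything else where it is.

Things in the scene. Friction and masses are not known exactly. Their poses are not given: they have to be found in the camera images.
- wrench: the LARGE T-handle socket wrench, steel, about 0.45 kg, standing socket down in one of the stand's two pipe stubs. Origin: centre of the socket's open lower end; z up the shaft, x along the T-bar. Socket 43 mm diameter, 45 mm tall; its hex recess, 31 mm across flats, 24 mm deep, opens downward (a flat faces the wrench's x axis and every 60 degrees from it). Shaft 14 mm diameter.
- socket_end: the working faces of the large wrench's socket, part of it: the rim at its open lower end and the roof of its hex recess, 24 mm up. They take the push along the wrench's axis. Origin and axes as the wrench.
- wrench_grip (a point): middle of the large wrench's T-bar, on the shaft axis, 160 mm above the socket's lower end; axes as the wrench. The bar is a flat-sided black grip 110 mm long (along x), 18 mm wide (y) and 24 mm high: pinch it here from above, across its 18 mm width.
- post: the workpiece, fixed: a fixture plate 230 x 230 x 16 mm with 16 mm holes round its border, on it a flange 130 x 130 x 10 mm with an upright steel tube, 60 mm outside diameter, in the middle, and four triangular gussets (to 60 mm from the axis, 81 mm above the table). Origin: centre of the plate's underside, on the tube's axis; z up. Washer and nut sit at the bottom of the tube.
- bore_mouth (a point): centre of the tube's open top, 135 mm above the table. The bore is 48 mm in diameter and straight: 76 mm deep from here to the top of the nut, 104 mm to the washer.
- nut_top (a point): centre of the nut's top, on the tube's axis, 59 mm above the table. A tall fixture nut, 30 mm across flats: 24 mm of hexagon, above it a 4 mm round chamfered crown, 29 mm narrowing to 23 mm. How its flats face is random and not measured. It turns clockwise (from above) with about 0.2 N m for an unknown 10 to 90 degrees, then lands on the washer; backwards just as easily, for 40 degrees or more.
- nut_home (a point): on the axis, 35 mm above the table (24 mm below nut_top): where the centre of the socket's lower end is when fully home, the roof of its recess on the crown. A socket set down out of step rests on the corners of the hexagon with its end 20 mm higher than this; turned into step with the nut (within 4 degrees) it drops over it; half-way in step it can bind: wriggle it.
- washer (a joint): turn (rad, clockwise from above) of the plain washer, 42 mm across, under the nut. 0 while the nut runs down loosely; after landing the washer turns with the nut, so this is how far the nut is tightened (one flat = 1.05). Turning then takes 0.8 N m, plus 0.5 per rad; at a standstill after a small turn some 0.3 N m is felt (before landing about 0). It stays where it is left.
- stand: the wrench stand, fixed: a steel plate 90 x 230 x 8 mm with two upright pipe stubs, 62 mm outside, 54 mm inside, 60 mm tall, their axes 120 mm apart along its y. Origin: centre of the plate's underside.
- stub_a (a point): centre of the floor of the pipe stub at the stand's -y end, 8 mm above the table; the stub's rim is 60 mm above this point. At the start either the large or the small wrench stands in it.
- stub_b (a point): the same for the pipe stub at the stand's +y end.
- small_wrench: bystander: a smaller T-handle socket wrench in the other pipe stub, socket 29 mm outside diameter, T-bar 70 mm long with its centre 112 mm above its lower end. Origin: centre of its lower end.
- spare_nut: bystander: a loose spare nut, 30 mm across flats, 28 mm tall, standing on a corner of the fixture plate. Origin: centre of its underside.
- setup_block: bystander: a steel block 36 x 36 x 25 mm on the opposite corner of the fixture plate. Origin: centre of its underside.
- chipping_hammer: bystander: hammer 260 mm long, lying beyond the plate towards the far edge. Origin: middle of its underside.
- wire_brush: bystander: wire brush 230 mm long with a wooden back, lying bristles up towards the far edge. Origin: middle of its underside.
- rod_tin: bystander: tin 84 mm diameter, 105 mm tall, with filler rods standing in it up to 240 mm. Origin: centre of its underside.
- glasses_case: bystander: black case 70 x 160 x 32 mm, on the left near the robot. Origin: centre of its underside.
- tube_offcut: bystander: piece of square tube 50 x 50 x 50 mm. Origin: centre of its underside.
There are look-alikes about, which are no part of the job. Leave any pink or yellow look-alike of the wrench alone.

How it is judged:
On the way, in this order (a step that is already met when the one before it is completed fails the run):
1. the wrench's socket is fully home over the nut (z of wrench in the frame of nut_top below -0.02 m and horizontal distance between wrench and nut_top below 0.005 m and angle between wrench's own z axis and vertical below 0.1 rad), for 0.2 s.
2. with the socket on it, the nut has landed and been tightened by about a quarter of a flat or more (all of step 1 and value of joint washer above 0.22 rad), for 0.1 s.
At the end, for the whole second after the job is handed in: the nut is tightened 0.22 to 0.87 rad past landing (about half a flat, at most three quarters), and the large wrench, released and at rest, stands upright (within 0.12 rad) in a pipe stub of the stand, its end within 8 mm of the stub's axis and 4 mm of its floor (value of joint washer between 0.22 and 0.87 rad and ((horizontal distance between wrench and stub_a below 0.008 m and z of wrench in the frame of stub_a below 0.004 m) or (horizontal distance between wrench and stub_b below 0.008 m and z of wrench in the frame of stub_b below 0.004 m)) and angle between wrench's own z axis and vertical below 0.12 rad and linear speed of wrench below 0.02 m/s); the robot touches nothing.
It fails at once if the wrench is forced: the socket's rim or roof is pushed with more than 60 N against the nut or the tube (contact force between socket_end and post above 60 N).
It fails at once if the nut is overtightened: more than 0.87 rad (over three quarters of a flat) after landing (value of joint washer above 0.87 rad).
It fails at once if something else is disturbed (moved by more than 30 mm, the small wrench by more than 40 mm) (distance of small_wrench from where it was at the start of the episode above 0.04 m or distance of any of spare_nut, setup_block, chipping_hammer, wire_brush, rod_tin, glasses_case, tube_offcut from where it was at the start of the episode above 0.03 m).
It also fails if it takes over 64 s, if anything falls off the work surface, if the arm or the gripper's body presses on something with over 40 N, if the wrist force passes 120 N, or if a joint passes its speed limit or range.

## Working session

There is one attempt and no reset: what is moved stays moved. The work goes in short steps, Python scripts to look and compute and a tool call to move; the robot and the scene stay as the last step left them, time stands still between calls to the robot, and variables do not carry over. Pictures are saved under pics/ and viewed, and the job is handed in when it is done.

Besides the shell and the picture viewer there is one more tool, called after "Call:" as name(argument=value, ...) on one line, values as JSON. carry_out: Moves the arm, as the interface text tells. Its arguments: {"type":"object","properties":{"targets":{"type":"array"},"squeeze":{"type":"number"}},"required":["targets"]}

```bash
ls; mkdir -p pics
cat > h.py <<'E'
import numpy as np, cv2
from station import arm
def grab(n):
    p,d=arm.grab_frame(n); return p,d
def save(p,f,scale=1.5,crop=None):
    if crop: r0,r1,c0,c1=crop; p=p[r0:r1,c0:c1]
    p=cv2.resize(p,None,fx=scale,fy=scale,interpolation=cv2.INTER_CUBIC)
    cv2.imwrite(f,p[:,:,::-1])
def px2w(n,r,c,z=None,depth=None):
    m=arm.camera_model(n);K=np.array(m["camera_matrix"]);T=np.array(m["world_from_camera"])
    ray=np.linalg.inv(K)@np.array([c,r,1.])
    if depth is not None: return (T@np.append(ray*depth,1))[:3]
    d=T[:3,:3]@ray;o=T[:3,3]
    return o+d*(z-o[2])/d[2]
def w2px(n,P):
    m=arm.camera_model(n);K=np.array(m["camera_matrix"]);T=np.array(m["world_from_camera"])
    q=K@(np.linalg.inv(T)@np.append(P,1))[:3]; return q[1]/q[2],q[0]/q[2]
def cloud(n,d):
    m=arm.camera_model(n);K=np.array(m["camera_matrix"]);T=np.array(m["world_from_camera"])
    v,u=np.mgrid[:d.shape[0],:d.shape[1]]
    X=np.stack([(u-K[0,2])/K[0,0]*d,(v-K[1,2])/K[1,1]*d,d],-1)
    return X@T[:3,:3].T+T[:3,3]
E
python3 - <<'E'
from h import *
print(arm.grip_depth)
print(arm.get_state())
for n in("scene","top"):
    p,d=grab(n); save(p,f"pics/{n}0.png"); np.savez(f"{n}0.npz",p=p,d=d)
    print(n,arm.camera_model(n))
    for q in("wrench","wrench_grip","bore_mouth","stub_a","stub_b","small_wrench"):
        print(q,[(np.round(x["point"]).tolist(),round(x["conf"],2)) for x in arm.landmark_of(n,q)][:4])
E
```

```text
pics
0.1593
{'t': 0.0, 'q': array([ 1.45811589e+00,  3.59393409e-01,  1.10795548e-02, -3.50232159e-04,
       -1.22411155e+00, -2.88105878e-01]), 'qd': array([-3.75040788e-04,  4.06825996e-04,  6.37123716e-04, -4.84687792e-04,
        3.38528634e-06,  1.84644773e-03]), 'joint_efforts': array([ 1.81686799e-03, -5.82721066e+01,  2.93052292e+01,  6.99724495e+00,
        6.83402453e-03, -1.74524512e-04]), 'eef_pos': array([0.26326811, 0.62133649, 0.40372722]), 'ee_rot': array([ 3.13993716e+00, -1.47254161e-04, -4.00905461e-01]), 'force': array([0.39142117, 0.00844837, 0.23313684]), 'moment': array([0.02972859, 0.00641968, 0.03981379]), 'width': 0.08795920786650344}
scene {'camera_matrix': array([[446.51418227,   0.        , 250.69931628],
       [  0.        , 446.51418227, 187.83232876],
       [  0.        ,   0.        ,   1.        ]]), 'world_from_camera': array([[-0.56337657,  0.69768325, -0.4425437 ,  1.12061211],
       [ 0.82617844,  0.47183831, -0.30789252,  0.35588897],
       [-0.00600238, -0.53907949, -0.8422335 ,  1.19278112],
       [ 0.        ,  0.        ,  0.        , 
[... 576 characters left out ...]
 , 367.47904377, 188.11755567],
       [  0.        ,   0.        ,   1.        ]]), 'world_from_camera': array([[-0.01937313, -0.99112289,  0.13152984,  0.39476962],
       [-0.99978337,  0.0202053 ,  0.00499514, -0.01712713],
       [-0.0076084 , -0.13140457, -0.99129963,  1.48493945],
       [ 0.        ,  0.        ,  0.        ,  1.        ]])}
wrench [([206.0, 151.0], 0.69), ([198.0, 192.0], 0.5)]
wrench_grip [([201.0, 140.0], 0.76), ([236.0, 199.0], 0.66), ([200.0, 185.0], 0.62), ([214.0, 278.0], 0.21)]
bore_mouth [([195.0, 310.0], 0.7)]
stub_a [([195.0, 217.0], 0.85), ([204.0, 192.0], 0.78)]
stub_b [([195.0, 217.0], 0.85), ([204.0, 192.0], 0.78)]
small_wrench [([197.0, 220.0], 0.65)]
```

View pics/scene0.png

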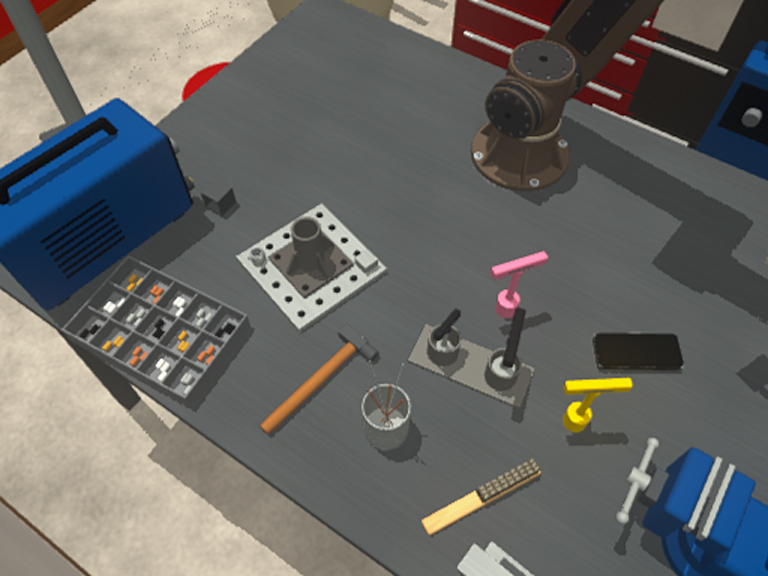

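View pics/top0.png

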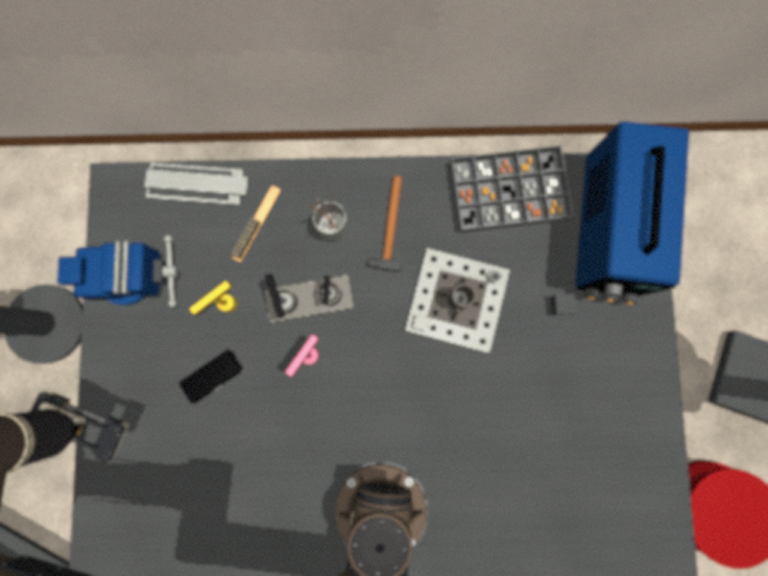

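Candidates for the wrench, in original scene pixels [row, col]:
- large black T in the right stub, bar about [225,342]
- small black T in the other stub, about [215,298]
- pink look-alike at [178,347]
- yellow look-alike at [256,398]

I choose the large black one. Next: a close crop and depth measurements.

Run:
```python
from h import *
s=np.load("scene0.npz");t=np.load("top0.npz")
save(s["p"],"pics/c1.png",5,(190,275,260,370))
save(s["p"],"pics/c2.png",5,(125,225,150,265))
for n,D in(("scene",s),("top",t)):
    C=cloud(n,D["d"]);ok=D["d"]>0;P=D["p"].astype(int)
    dark=(P.max(-1)<70)
    print(n,"table z",np.median(C[ok&(abs(C[...,2])<.02)][:,2]))
    # tops of black bars region
    ctr=px2w(n,*( (222,341) if n=="scene" else (197,182)),z=.16);print("ctr",ctr)
    m=ok&(np.hypot(C[...,0]-ctr[0],C[...,1]-ctr[1])<.09)&(C[...,2]>.14)&(C[...,2]<.2)
    Q=C[m];print(len(Q),Q.mean(0) if len(Q) else 0, np.percentile(Q[:,2],[5,50,95]))
    top=Q[Q[:,2]>.16];r=cv2.minAreaRect(top[:,:2].astype(np.float32)*1000);print("bar",r)
    # post
    ctr=px2w(n,*( (156,204) if n=="scene" else (195,308)),z=.135)
    m=ok&(np.hypot(C[...,0]-ctr[0],C[...,1]-ctr[1])<.06)&(C[...,2]>.125)&(C[...,2]<.145)
    Q=C[m];print("tube",ctr,len(Q),cv2.minEnclosingCircle(Q[:,:2].astype(np.float32)*1000),np.median(Q[:,2]))
    # stub rims
    for nm,z in(("A",.068),):
        ctr=px2w(n,*( (235,315) if n=="scene" else (197,205)),z=.068)
        m=ok&(np.hypot(C[...,0]-ctr[0],C[...,1]-ctr[1])<.13)&(abs(C[...,2]-.066)<.006)
        Q=C[m];print("rims",ctr,len(Q))
        np.save(f"rim_{n}.npy",Q)
        k,l,cc=cv2.kmeans(Q[:,:2].astype(np.float32)*1000,2,None,(3,50,.1),5,0);
        for i in range(2):
            q=Q[l[:,0]==i][:,:2]
            from scipy.optimize import least_squares
            # annulus of mean radius 29
            f=least_squares(lambda x:np.hypot(*(q-x).T)-.029,q.mean(0),loss="soft_l1",f_scale=.002);print(cc[i],f.x,len(q),np.std(f.fun))
```

```text
scene table z 0.0016375889324315995
ctr [0.53331295 0.23365817 0.16      ]
294 [0.5486909  0.24160036 0.179161  ] [0.16982273 0.18018253 0.18371509]
bar ((543.223876953125, 240.24314880371094), (111.34169006347656, 18.1997013092041), 17.063417434692383)
tube [ 0.54987603 -0.20770466  0.135     ] 164 ((540.5131225585938, -219.50717163085938), 32.39085388183594) 0.1344221719083617
rims [0.55828228 0.18208731 0.068     ] 235
[548.62366 240.17613] [0.54327183 0.24033308] 121 0.005160704434854692
[565.0432  124.78113] [0.56178667 0.12167871] 114 0.006206580282946109
top table z 0.000797348062202663
ctr [0.54330205 0.24824452 0.16      ]
175 [0.54009796 0.23973743 0.17814041] [0.16552791 0.17957591 0.18472195]
bar ((540.4325561523438, 241.32363891601562), (108.24811553955078, 18.772539138793945), 16.654964447021484)
tube [ 0.54412271 -0.21254788  0.135     ] 81 ((538.1621704101562, -217.099609375), 29.784574508666992) 0.1346204948543286
rims [0.55181021 0.17728821 0.068     ] 74
[559.4738  121.23362] [0.55896128 0.12274597] 38 0.0012964084082873286
[542.1453 232.3364] [0.54126247 0.24156178] 36 0.007567544217946801
```

Run:
```python
from h import *
t=np.load("top0.npz")
save(t["p"],"pics/c3.png",4,(160,240,160,340))
```

```text
(no output)
```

View pics/c1.png

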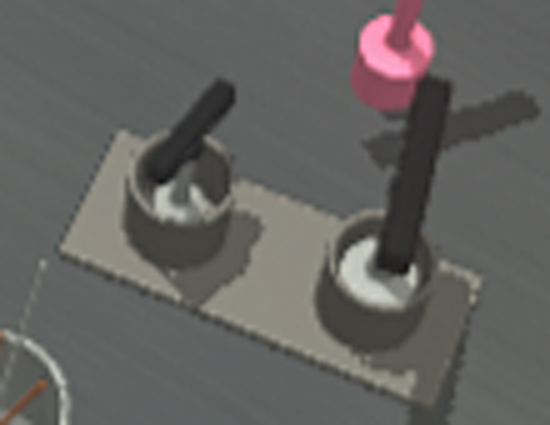

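View pics/c2.png

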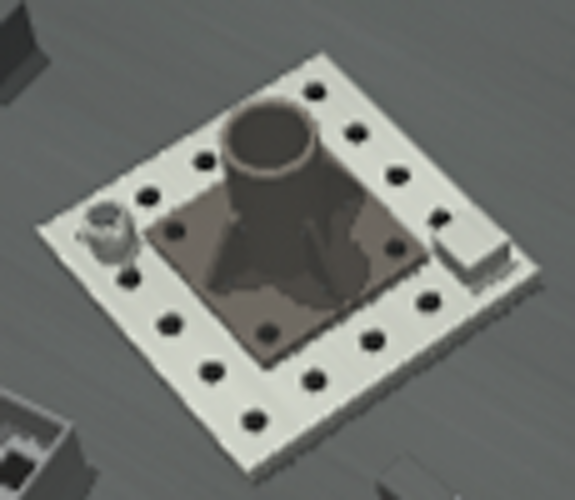

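View pics/c3.png

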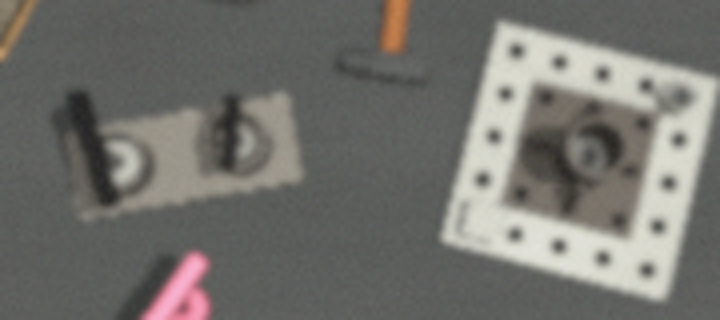

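```bash
cat >> h.py <<'E'
def plan(target,yaw,st=None):
    """total units: turn about tool z, then shift in tool axes (after the turn)"""
    st=st or arm.get_state();p=np.array(st["eef_pos"]);y=st["ee_rot"][2]
    dy=(yaw-y+np.pi)%(2*np.pi)-np.pi
    d=np.array(target)-p
    for nm,a in(("before",y),("after",yaw)):
        xt=np.array([np.cos(a),np.sin(a),0]);yt=np.array([np.sin(a),-np.cos(a),0])
        print(nm,"shift units",np.round([d@xt/.025,d@yt/.025,-d[2]/.025],2))
    print("turn units",round(-np.degrees(dy)/8,2))
E
python3 - <<'E'
from h import *
from scipy.optimize import least_squares
for n in("scene","top"):
    D=np.load(f"{n}0.npz");C=cloud(n,D["d"]);ok=D["d"]>0
    for rep in range(1):
        c=np.array([.54,-.218])
        m=ok&(np.hypot(C[...,0]-c[0],C[...,1]-c[1])<.045)&(C[...,2]>.128)&(C[...,2]<.142);q=C[m][:,:2]
        f=least_squares(lambda x:np.hypot(*(q-x).T)-.027,c,loss="soft_l1",f_scale=.002);print(n,"tube",f.x,len(q),np.std(f.fun),np.median(C[m][:,2]))
    # plate: z .016
    m=ok&(np.hypot(C[...,0]-c[0],C[...,1]-c[1])<.18)&(abs(C[...,2]-.017)<.006)&(D["p"].min(-1)>120)
    r=cv2.minAreaRect(C[m][:,:2].astype(np.float32)*1000);print("plate",r)
    m=ok&(np.hypot(C[...,0]-.56,C[...,1]-.18)<.14)&(abs(C[...,2]-.009)<.005)&(D["p"].min(-1)>90)
    r=cv2.minAreaRect(C[m][:,:2].astype(np.float32)*1000);print("stand",r)
    m=ok&(C[...,0]>.6)&(C[...,2]>.06)&(C[...,0]<.9)&(abs(C[...,1]-.1)<.2)
    Q=C[m];print("tin",Q.mean(0),Q.min(0),Q.max(0))
plan([.542,.2405,.404],.295)
E
```

```text
scene tube [ 0.5401726  -0.21753606] 146 0.002334624868816351 0.1349497746872197
plate ((538.7037963867188, -218.78421020507812), (234.17572021484375, 232.40342712402344), 73.86263275146484)
stand ((560.32666015625, 178.67041015625), (274.222412109375, 270.0260009765625), 87.43247985839844)
tin [0.75112182 0.11512156 0.10043663] [0.70822721 0.07305865 0.06025681] [0.79340114 0.15695874 0.23281356]
top tube [ 0.53755967 -0.2170491 ] 75 0.0019108597530964398 0.13471992794187626
plate ((537.8899536132812, -217.72991943359375), (230.3194122314453, 230.31553649902344), 73.64132690429688)
stand ((562.2230834960938, 184.84786987304688), (256.9168395996094, 277.033203125), 59.43158721923828)
tin [0.74721176 0.11608243 0.09931932] [0.70518851 0.07332994 0.06039043] [0.78814116 0.15720568 0.23475923]
before shift units [16.21  9.68  0.03]
after shift units [ 6.23 17.82  0.03]
turn units -4.98
```

Call:
carry_out(targets=[[[0, 0, -1, 0, 0, 0, 1], [0, 0, -1, 0, 0, 0, 1], [0, 0, -1, 0, 0, 0, 1], [0, 0, -1, 0, 0, 0, 1], [0, 0, -1, 0, 0, 0, 1], [0, 0, 0, 0.35, 1, 0, 1], [0, 0, 0, 0.35, 1, 0, 1], [0, 0, 0, 0.35, 1, 0, 1], [0, 0, 0, 0.35, 1, 0, 1], [0, 0, 0, 0.35, 1, 0, 1], [0, 0, 0, 0.35, 1, 0, 1], [0, 0, 0, 0.35, 1, 0, 1], [0, 0, 0, 0.35, 1, 0, 1], [0, 0, 0, 0.35, 1, 0, 1], [0, 0, 0, 0.35, 1, 0, 1], [0, 0, 0, 0.35, 1, 0, 1], [0, 0, 0, 0.35, 1, 0, 1], [0, 0, 0, 0.35, 1, 0, 1], [0, 0, 0, 0.35, 1, 0, 1], [0, 0, 0, 0, 0, 0, 1]]])

```text
t: 3.2
eef_pos: [0.484, 0.3207, 0.4047]
ee_rot: [3.141, 0.0, 0.295]
force: [-0.4, 0.1, 0.1]
width: 0.0875
```

Run:
```python
from h import *
plan([.542,.2405,.327],.295)
print(arm.get_state()["q"])
```

```text
before shift units [1.29 3.74 3.11]
after shift units [1.29 3.74 3.11]
turn units 0.0
[ 9.21848365e-01  2.04570985e-01 -2.01839234e-01  1.33630608e-04
 -1.16451352e+00  9.43909653e-01]
```

Call:
carry_out(targets=[[[0, 0, 0, 0.32, 0.94, 0, 1], [0, 0, 0, 0.32, 0.94, 0, 1], [0, 0, 0, 0.32, 0.94, 0, 1], [0, 0, 0, 0.32, 0.92, 0, 1], [0, 0, 0, 0, 0, 0.5, 1], [0, 0, 0, 0, 0, 0.1, 1], [0, 0, 0, 0, 0, 0, 1]]])

```text
t: 4.08
eef_pos: [0.5406, 0.2432, 0.3893]
ee_rot: [3.141, 0.001, 0.298]
force: [-0.1, -1.0, -0.3]
width: 0.0878
```

Run:
```python
from h import *
plan([.542,.2405,.327],.295)
p,d=grab("scene");save(p,"pics/s1.png",4,(150,300,260,400))
p,d=grab("top");save(p,"pics/t1.png",4,(150,240,140,260))
```

```text
before shift units [0.02 0.12 2.49]
after shift units [0.02 0.12 2.49]
turn units 0.02
```

View pics/s1.png

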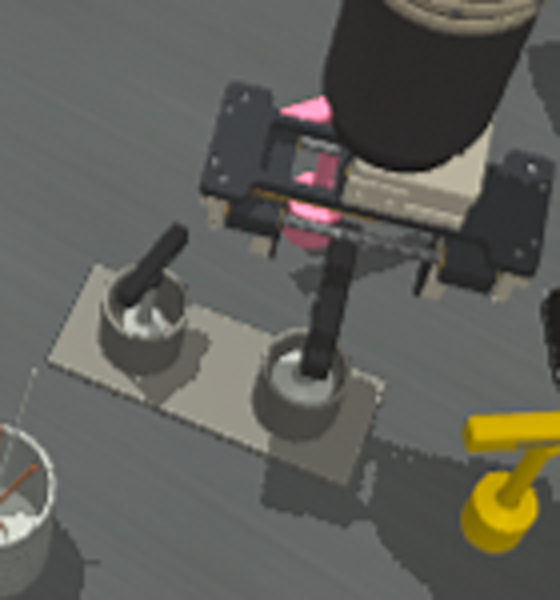

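The large bar (about crop [310,330]) lies between the open fingers, aligned with them. I'll descend and pinch.

Call:
carry_out(targets=[[[0, 0, 0, 0.02, 0.1, 0.6, 1], [0, 0, 0, 0, 0, 0.6, 1], [0, 0, 0, 0, 0, 0.6, 1], [0, 0, 0, 0, 0, 0.5, 1], [0, 0, 0, 0, 0, 0.16, 1], [0, 0, 0, 0, 0, 0, 1], [0, 0, 0, 0, 0, 0, 1]]])

```text
t: 5.05
eef_pos: [0.5424, 0.2406, 0.3287]
ee_rot: [-3.141, -0.001, 0.297]
force: [-0.0, 0.5, 0.8]
width: 0.0874
```

Run:
```python
from h import *
plan([.542,.2405,.327],.295)
p,d=grab("scene");save(p,"pics/s2.png",4,(150,300,260,400))
```

```text
before shift units [-0.02 -0.    0.07]
after shift units [-0.02 -0.    0.07]
turn units 0.02
```

View pics/s2.png

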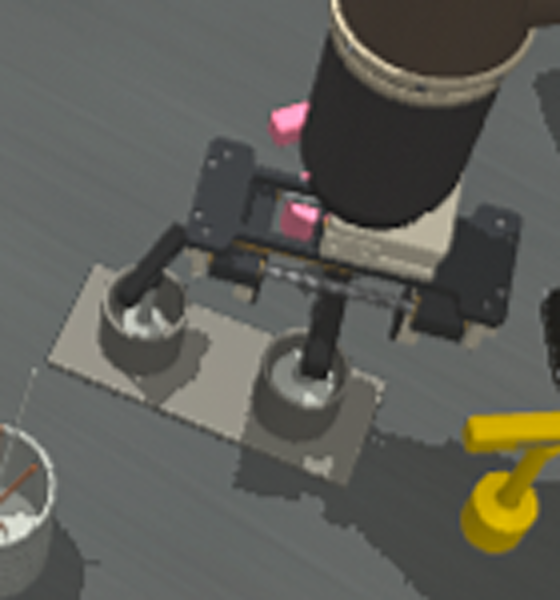

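Straddling the bar, clear of the small wrench. Closing with 60 N.

Call:
carry_out(targets=[[[0, 0, 0, 0, 0, 0, -1], [0, 0, 0, 0, 0, 0, -1], [0, 0, 0, 0, 0, 0, -1], [0, 0, 0, 0, 0, 0, -1], [0, 0, 0, 0, 0, 0, -1], [0, 0, 0, 0, 0, 0, -1], [0, 0, 0, 0, 0, 0, -1], [0, 0, 0, 0, 0, 0, -1]]], squeeze=60)

```text
t: 6.1
eef_pos: [0.5422, 0.2404, 0.3281]
ee_rot: [-3.142, 0.0, 0.297]
force: [0.3, 0.1, 0.4]
width: 0.0176
```

Run:
```python
from h import *
s=arm.get_state();print(s)
```

```text
{'t': 6.1, 'q': array([ 7.46663217e-01,  2.85735072e-01, -2.78589046e-01, -7.05047419e-05,
       -1.00655134e+00,  1.12144640e+00]), 'qd': array([-0.00019342, -0.00109545, -0.00055426,  0.00477686, -0.00031517,
        0.00087578]), 'joint_efforts': array([ 3.05962306e-02, -4.94183135e+01,  2.63530236e+01,  6.00285798e+00,
        1.17361690e-01, -1.76841218e-03]), 'eef_pos': array([0.54220654, 0.24044258, 0.32810146]), 'ee_rot': array([-3.14157337e+00,  9.71532611e-05,  2.97275584e-01]), 'force': array([0.29285642, 0.14272953, 0.360561  ]), 'moment': array([-0.24883308, -0.08025513,  0.03615605]), 'width': 0.017582466831149855}
```

Call:
carry_out(targets=[[[0, 0, 0, 0, 0, -0.5, -1], [0, 0, 0, 0, 0, -0.8, -1], [0, 0, 0, 0, 0, -0.8, -1], [0, 0, 0, 0, 0, -0.8, -1], [0, 0, 0, 0, 0, -0.8, -1], [0, 0, 0, 0, 0, -0.8, -1], [0, 0, 0, 0, 0, -0.8, -1], [0, 0, 0, 0, 0, -0.7, -1], [0, 0, 0, 0, 0, 0, -1], [0, 0, 0, 0, 0, 0, -1]]])

```text
t: 7.35
eef_pos: [0.542, 0.2404, 0.4773]
ee_rot: [3.142, 0.001, 0.297]
force: [-0.2, -0.7, -4.3]
width: 0.0172
```

Run:
```python
from h import *
s=arm.get_state();print(s["eef_pos"],s["ee_rot"],s["force"],s["moment"],s["width"])
for n in("scene","top"):
    p,d=grab(n);save(p,f"pics/{n}3.png");np.savez(f"{n}3.npz",p=p,d=d)
    C=cloud(n,d)
    # socket cylinder: z range of socket
    zb=s["eef_pos"][2]-.1593-.16
    print(zb)
    if n=="scene":save(p,"pics/s3.png",4,(120,270,260,400))
    m=(d>0)&(np.hypot(C[...,0]-s["eef_pos"][0],C[...,1]-s["eef_pos"][1])<.05)&(C[...,2]>zb-.02)&(C[...,2]<zb+.1)
    q=C[m];print(n,len(q),q.min(0) if len(q) else 0,q.max(0) if len(q) else 0)
    k=(d>0)&(np.hypot(C[...,0]-.542,C[...,1]-.2405)<.055)&(abs(C[...,2]-.066)<.006)
    from scipy.optimize import least_squares
    q=C[k][:,:2];f=least_squares(lambda x:np.hypot(*(q-x).T)-.029,[.542,.2405],loss="soft_l1",f_scale=.002);print("stub",f.x,len(q),np.std(f.fun))
plan([.539,-.2175,.478],.297)
```

```text
[0.54195459 0.24038721 0.47727955] [3.14157362e+00 1.41419946e-03 2.97166366e-01] [-0.20601111 -0.71259716 -4.30628107] [-0.04592152  0.06609319 -0.02276585] 0.017224392164716027
0.15797954665424055
scene 308 [0.52537496 0.21816363 0.15649064] [0.56516324 0.26047195 0.24366348]
stub [0.54344568 0.24032086] 138 0.0015320534342408152
0.15797954665424055
top 40 [0.51939184 0.21856586 0.15616513] [0.55250622 0.24422326 0.20325042]
stub [0.5411086  0.24096459] 28 0.00116888644694497
before shift units [-5.48 17.48 -0.04]
after shift units [-5.48 17.48 -0.04]
turn units 0.0
```

View pics/s3.png

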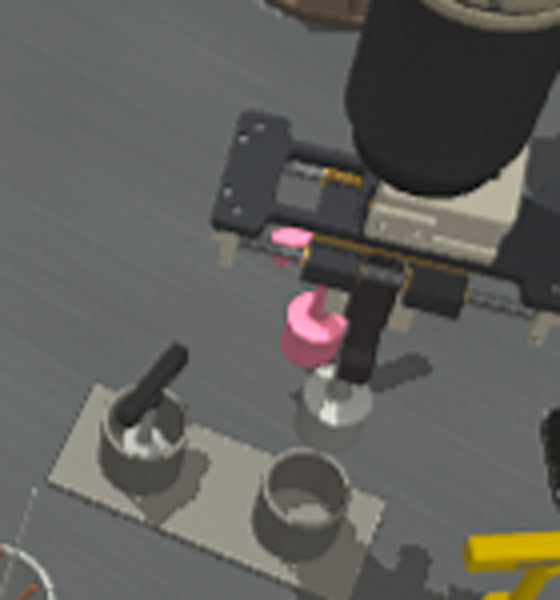

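The wrench is lifted (4.3 N) and the right stub is now empty; its rim is at about crop [480,305]. Next, over to the post.

Call:
carry_out(targets=[[[0, 0, 0, -0.15, 0.5, 0, -1], [0, 0, 0, -0.3, 0.95, 0, -1], [0, 0, 0, -0.3, 0.95, 0, -1], [0, 0, 0, -0.3, 0.95, 0, -1], [0, 0, 0, -0.3, 0.95, 0, -1], [0, 0, 0, -0.3, 0.95, 0, -1], [0, 0, 0, -0.3, 0.95, 0, -1], [0, 0, 0, -0.3, 0.95, 0, -1], [0, 0, 0, -0.3, 0.95, 0, -1], [0, 0, 0, -0.3, 0.95, 0, -1], [0, 0, 0, -0.3, 0.95, 0, -1], [0, 0, 0, -0.3, 0.95, 0, -1], [0, 0, 0, -0.3, 0.95, 0, -1], [0, 0, 0, -0.3, 0.95, 0, -1], [0, 0, 0, -0.3, 0.95, 0, -1], [0, 0, 0, -0.3, 0.95, 0, -1], [0, 0, 0, -0.3, 0.95, 0, -1], [0, 0, 0, -0.3, 0.95, 0, -1], [0, 0, 0, -0.23, 0.83, 0, -1], [0, 0, 0, 0, 0, 0, -1]]])

```text
t: 9.95
eef_pos: [0.5383, -0.2197, 0.4781]
ee_rot: [3.141, 0.0, 0.295]
force: [-0.0, 0.3, -4.5]
width: 0.0177
```

Run:
```python
from h import *
from scipy.optimize import least_squares
s=arm.get_state();print(s["eef_pos"],s["ee_rot"],s["force"],s["moment"],s["width"],s["q"])
for n in("scene","top"):
    p,d=grab(n);np.savez(f"{n}4.npz",p=p,d=d)
    C=cloud(n,d);x0=s["eef_pos"][:2];zb=s["eef_pos"][2]-.3193
    if n=="scene":save(p,"pics/s4.png",4,(60,210,130,270))
    else: save(p,"pics/t4.png",4,(150,240,250,370))
    m=(d>0)&(np.hypot(C[...,0]-x0[0],C[...,1]-x0[1])<.03)&(C[...,2]>zb+.004)&(C[...,2]<zb+.038)
    q=C[m][:,:2]
    f=least_squares(lambda x:np.hypot(*(q-x).T)-.0215,x0,loss="soft_l1",f_scale=.002);print(n,"socket",f.x,len(q),np.std(f.fun))
    m=(d>0)&(np.hypot(C[...,0]-.539,C[...,1]+.2175)<.034)&(C[...,2]>.128)&(C[...,2]<.142);q=C[m][:,:2]
    f=least_squares(lambda x:np.hypot(*(q-x).T)-.027,[.539,-.2175],loss="soft_l1",f_scale=.002);print(n,"tube",f.x,len(q),np.std(f.fun))
    # outer wall of tube, scene
    m=(d>0)&(np.hypot(C[...,0]-.539,C[...,1]+.2175)<.034)&(C[...,2]>.085)&(C[...,2]<.13)
    q=C[m][:,:2]; q=q[np.hypot(*(q-[.539,-.2175]).T)>.0265]
    if len(q)>10:
        f=least_squares(lambda x:np.hypot(*(q-x).T)-.03,[.539,-.2175],loss="soft_l1",f_scale=.002);print(n,"outer",f.x,len(q),np.std(f.fun))
plan([.539,-.2175,.47],.297)
```

```text
[ 0.53832067 -0.21972979  0.47808604] [3.14147680e+00 2.92347794e-04 2.94625520e-01] [-1.41209247e-04  2.50666980e-01 -4.54088255e+00] [0.01385912 0.08122958 0.01000452] 0.01771224175310139 [-5.12915824e-02  1.66288938e-01 -8.24152300e-02  2.14712487e-04
 -1.32232791e+00  1.91666062e+00]
scene socket [ 0.53811177 -0.22094035] 112 0.001340249383858884
scene tube [ 0.540094   -0.21794817] 100 0.002170959551340034
scene outer [ 0.53876427 -0.21890326] 171 0.0014739162778381735
top socket [ 0.53832067 -0.21972979] 0 nan
top tube [ 0.53753546 -0.21281458] 5 0.001105687203361163
before shift units [ 0.03 -0.03  0.33]
after shift units [ 0.03 -0.03  0.33]
turn units -0.01
  ret = _var(a, axis=axis, dtype=dtype, out=out, ddof=ddof,
  arrmean = um.true_divide(arrmean, div, out=arrmean,
  ret = ret.dtype.type(ret / rcount)
```

View pics/s4.png

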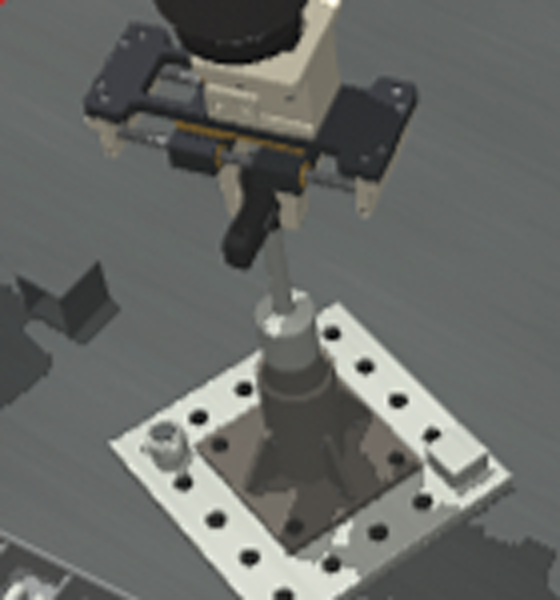

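View pics/t4.png

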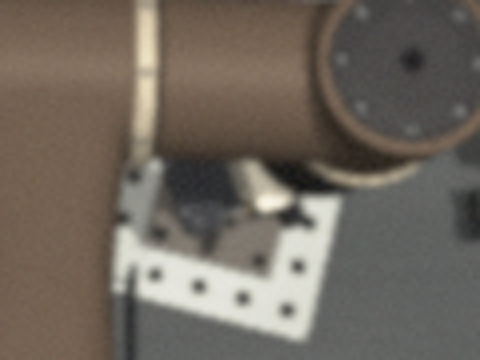

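Call:
carry_out(targets=[[[0, 0, 0, 0.03, -0.03, 0.3, -1], [0, 0, 0, 0, 0, 0.3, -1], [0, 0, 0, 0, 0, 0.2, -1], [0, 0, 0, 0, 0, 0.1, -1], [0, 0, 0, 0, 0, 0.08, -1], [0, 0, 0, 0, 0, 0.08, -1], [0, 0, 0, 0, 0, 0, -1]]])

```text
t: 10.92
eef_pos: [0.5398, -0.2166, 0.4516]
ee_rot: [-3.142, 0.0, 0.297]
force: [-0.0, 0.3, -3.6]
width: 0.0179
```

```bash
cat >> h.py <<'E'
def st():
    s=arm.get_state();print("t",round(s["t"],2),"pos",np.round(s["eef_pos"]*1000,1),"rot",np.round(s["ee_rot"],4),"F",np.round(s["force"],2),"M",np.round(s["moment"],3),"w",round(s["width"]*1000,2),"q6",round(s["q"][5],3),"zb",round((s["eef_pos"][2]-.3193)*1000,1))
E
python3 -c "
from h import *
st();plan([.539,-.2175,.44],.297)"
```

```text
t 10.93 pos [ 539.8 -216.6  451.6] rot [-3.1415e+00  1.0000e-04  2.9730e-01] F [-0.04  0.31 -3.63] M [-0.031 -0.013 -0.02 ] w 17.9 q6 1.914 zb 132.3
before shift units [-0.04  0.03  0.46]
after shift units [-0.04  0.03  0.46]
turn units 0.0
```

Call:
carry_out(targets=[[[0, 0, 0, -0.03, 0.03, 0.08, -1], [0, 0, 0, 0, 0, 0.08, -1], [0, 0, 0, 0, 0, 0.08, -1], [0, 0, 0, 0, 0, 0.08, -1], [0, 0, 0, 0, 0, 0.08, -1], [0, 0, 0, 0, 0, 0, -1]]])

```text
t: 11.68
eef_pos: [0.5392, -0.2175, 0.4414]
ee_rot: [-3.141, 0.0, 0.297]
force: [1.0, -0.1, -3.8]
width: 0.0179
```

```bash
python3 -c "
from h import *
st();plan([.539,-.2175,.44],.297)
p,d=grab('scene');save(p,'pics/s5.png',5,(110,200,150,260))"
```

```text
t 11.68 pos [ 539.2 -217.5  441.4] rot [-3.1414e+00  4.0000e-04  2.9740e-01] F [ 0.97 -0.07 -3.78] M [-0.066 -0.058  0.019] w 17.87 q6 1.915 zb 122.1
before shift units [-0.01 -0.    0.06]
after shift units [-0.01 -0.    0.06]
turn units 0.0
```

View pics/s5.png

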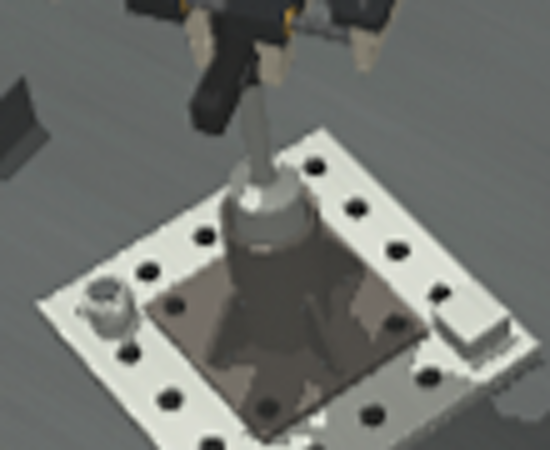

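The socket is inside the tube mouth (about crop [230,265]) with no contact force.

Call:
carry_out(targets=[[[0, 0, 0, 0, 0, 0.2, -1], [0, 0, 0, 0, 0, 0.25, -1], [0, 0, 0, 0, 0, 0.25, -1], [0, 0, 0, 0, 0, 0.25, -1], [0, 0, 0, 0, 0, 0.2, -1], [0, 0, 0, 0, 0, 0, -1]]])

```text
t: 12.48
eef_pos: [0.5392, -0.2175, 0.4124]
ee_rot: [-3.141, 0.001, 0.297]
force: [0.9, -0.4, -3.9]
width: 0.0178
```

```bash
python3 -c "
from h import *
st()"
```

```text
t 12.47 pos [ 539.2 -217.5  412.4] rot [-3.1412e+00  8.0000e-04  2.9730e-01] F [ 0.9  -0.43 -3.91] M [-0.073 -0.025 -0.045] w 17.84 q6 1.915 zb 93.1
```

Call:
carry_out(targets=[[[0, 0, 0, 0, 0, 0.2, -1], [0, 0, 0, 0, 0, 0.25, -1], [0, 0, 0, 0, 0, 0.25, -1], [0, 0, 0, 0, 0, 0.2, -1], [0, 0, 0, 0, 0, 0.15, -1], [0, 0, 0, 0, 0, 0.1, -1], [0, 0, 0, 0, 0, 0, -1]]])

```text
t: 13.35
eef_pos: [0.5393, -0.2175, 0.384]
ee_rot: [-3.142, 0.0, 0.297]
force: [-0.6, 0.5, -3.2]
width: 0.0177
```

```bash
python3 -c "
from h import *
st()"
```

```text
t 13.35 pos [ 539.3 -217.5  384. ] rot [-3.1415e+00  2.0000e-04  2.9730e-01] F [-0.62  0.54 -3.22] M [-0.042  0.007 -0.009] w 17.74 q6 1.915 zb 64.7
```

Call:
carry_out(targets=[[[0, 0, 0, 0, 0, 0.08, -1], [0, 0, 0, 0, 0, 0.08, -1], [0, 0, 0, 0, 0, 0.06, -1], [0, 0, 0, 0, 0, 0.06, -1], [0, 0, 0, 0, 0, 0, -1]]])

```text
t: 13.98
eef_pos: [0.5392, -0.2175, 0.377]
ee_rot: [-3.141, 0.0, 0.297]
force: [-0.4, -0.2, -4.7]
width: 0.0176
```

```bash
python3 -c "
from h import *
st()"
```

```text
t 13.97 pos [ 539.2 -217.5  377. ] rot [-3.1415e+00  2.0000e-04  2.9730e-01] F [-0.44 -0.17 -4.7 ] M [-0.091  0.009  0.025] w 17.62 q6 1.915 zb 57.7
```

Call:
carry_out(targets=[[[0, 0, 0, 0, 0, 0.04, -1], [0, 0, 0, 0, 0, 0.04, -1], [0, 0, 0, 0, 0, 0.04, -1], [0, 0, 0, 0, 0, 0, -1]]])

```text
t: 14.48
eef_pos: [0.5394, -0.2176, 0.3748]
ee_rot: [3.141, -0.001, 0.297]
force: [-1.3, 0.9, 1.5]
width: 0.0175
```

```bash
python3 -c "
from h import *
st()"
```

```text
t 14.47 pos [ 539.4 -217.6  374.8] rot [ 3.141e+00 -7.000e-04  2.975e-01] F [-1.33  0.92  1.54] M [0.282 0.359 0.026] w 17.54 q6 1.915 zb 55.5
```

Contact at zb 55.5 mm: resting on the hexagon's corners, as described. Turning slowly clockwise with light pressure.

Call:
carry_out(targets=[[[0, 0, 0, 0, 0, 0.04, -1], [0, 0, 0.35, 0, 0, 0, -1], [0, 0, 0.35, 0, 0, 0, -1], [0, 0, 0.35, 0, 0, 0, -1], [0, 0, 0.35, 0, 0, 0, -1], [0, 0, 0.35, 0, 0, 0, -1], [0, 0, 0, 0, 0, 0, -1]]])

```text
t: 15.35
eef_pos: [0.5396, -0.2178, 0.3747]
ee_rot: [3.14, -0.002, 0.053]
force: [-1.7, -0.3, 6.6]
width: 0.0176
```

```bash
python3 -c "
from h import *
st()"
```

```text
t 15.35 pos [ 539.6 -217.8  374.7] rot [ 3.1401e+00 -2.1000e-03  5.2800e-02] F [-1.68 -0.25  6.59] M [-0.13   0.661  0.031] w 17.6 q6 1.67 zb 55.4
```

Call:
carry_out(targets=[[[0, 0, 0.35, 0, 0, 0, -1], [0, 0, 0.35, 0, 0, 0, -1], [0, 0, 0.35, 0, 0, 0, -1], [0, 0, 0.35, 0, 0, 0, -1], [0, 0, 0.35, 0, 0, 0, -1], [0, 0, 0, 0, 0, 0, -1]]])

```text
t: 16.1
eef_pos: [0.5394, -0.2179, 0.3745]
ee_rot: [3.14, -0.002, -0.192]
force: [-2.6, -0.2, 6.8]
width: 0.0177
```

```bash
python3 -c "
from h import *
st()"
```

```text
t 16.1 pos [ 539.4 -217.9  374.5] rot [ 3.1404e+00 -1.6000e-03 -1.9160e-01] F [-2.63 -0.21  6.77] M [-0.307  0.946  0.068] w 17.71 q6 1.426 zb 55.2
```

Call:
carry_out(targets=[[[0, 0, 0.35, 0, 0, 0, -1], [0, 0, 0.35, 0, 0, 0, -1], [0, 0, 0.35, 0, 0, 0, -1], [0, 0, 0.35, 0, 0, 0, -1], [0, 0, 0, 0, 0, 0, -1]]])

```text
t: 16.73
eef_pos: [0.5391, -0.2174, 0.3726]
ee_rot: [-3.141, 0.001, -0.387]
force: [0.2, 0.4, -4.3]
width: 0.0175
```

```bash
python3 -c "
from h import *
st()"
```

```text
t 16.73 pos [ 539.1 -217.4  372.6] rot [-3.1415e+00  8.0000e-04 -3.8680e-01] F [ 0.24  0.44 -4.32] M [0.028 0.016 0.033] w 17.49 q6 1.232 zb 53.3
```

It dropped into step (force back to weight only). Pressing down the remaining 18 mm gently.

Call:
carry_out(targets=[[[0, 0, 0, 0, 0, 0.06, -1], [0, 0, 0, 0, 0, 0.08, -1], [0, 0, 0, 0, 0, 0.08, -1], [0, 0, 0, 0, 0, 0.08, -1], [0, 0, 0, 0, 0, 0, -1]]])

```text
t: 17.35
eef_pos: [0.5392, -0.2175, 0.3653]
ee_rot: [3.142, 0.001, -0.387]
force: [-0.7, 0.8, -4.3]
width: 0.0174
```

```bash
python3 -c "
from h import *
st()"
```

```text
t 17.35 pos [ 539.2 -217.5  365.3] rot [ 3.1415e+00  5.0000e-04 -3.8680e-01] F [-0.7   0.76 -4.27] M [ 0.093  0.32  -0.013] w 17.43 q6 1.231 zb 46.0
```

Call:
carry_out(targets=[[[0, 0, 0, 0, 0, 0.08, -1], [0, 0, 0, 0, 0, 0.08, -1], [0, 0, 0, 0, 0, 0.08, -1], [0, 0, 0, 0, 0, 0.06, -1], [0, 0, 0, 0, 0, 0.04, -1], [0, 0, 0, 0, 0, 0.04, -1], [0, 0, 0, 0, 0, 0, -1]]])

```text
t: 18.23
eef_pos: [0.5392, -0.2175, 0.356]
ee_rot: [-3.142, 0.0, -0.387]
force: [-1.5, 0.5, -4.9]
width: 0.0177
```

```bash
python3 -c "
from h import *
st()"
```

```text
t 18.23 pos [ 539.2 -217.5  356. ] rot [-3.1416e+00  2.0000e-04 -3.8690e-01] F [-1.51  0.47 -4.86] M [0.196 0.53  0.007] w 17.67 q6 1.231 zb 36.7
```

Call:
carry_out(targets=[[[0, 0, 0, 0, 0, 0.04, -1], [0, 0, 0, 0, 0, 0.04, -1], [0, 0, 0, 0, 0, 0, -1]]])

```text
t: 18.6
eef_pos: [0.5394, -0.2176, 0.3549]
ee_rot: [3.142, -0.001, -0.387]
force: [-3.5, 0.4, 3.4]
width: 0.0171
```

```bash
python3 -c "
from h import *
st()"
```

```text
t 18.6 pos [ 539.4 -217.6  354.9] rot [ 3.1415e+00 -1.0000e-03 -3.8660e-01] F [-3.53  0.39  3.44] M [0.497 1.213 0.023] w 17.11 q6 1.231 zb 35.6
```

Fully home: zb about 35 mm with about 8 N on the roof. Now running the nut down clockwise in small batches, watching Mz.

Call:
carry_out(targets=[[[0, 0, 0.3, 0, 0, 0, -1], [0, 0, 0.3, 0, 0, 0, -1], [0, 0, 0.3, 0, 0, 0, -1], [0, 0, 0.3, 0, 0, 0, -1]]])

```text
t: 19.1
eef_pos: [0.5393, -0.2175, 0.3549]
ee_rot: [-3.141, -0.001, -0.555]
force: [-2.3, 1.8, 4.5]
width: 0.0175
```

```bash
python3 -c "
from h import *
st()"
```

```text
t 19.1 pos [ 539.3 -217.5  354.9] rot [-3.1415e+00 -7.0000e-04 -5.5520e-01] F [-2.33  1.84  4.54] M [0.996 1.47  0.227] w 17.47 q6 1.063 zb 35.6
```

Call:
carry_out(targets=[[[0, 0, 0.3, 0, 0, 0, -1], [0, 0, 0.3, 0, 0, 0, -1], [0, 0, 0.3, 0, 0, 0, -1]]])

```text
t: 19.48
eef_pos: [0.5393, -0.2174, 0.3549]
ee_rot: [-3.141, -0.001, -0.681]
force: [-2.3, 3.2, 5.3]
width: 0.018
```

```bash
python3 -c "
from h import *
st()"
```

```text
t 19.48 pos [ 539.3 -217.4  354.9] rot [-3.1412e+00 -7.0000e-04 -6.8090e-01] F [-2.35  3.16  5.27] M [1.165 1.488 0.221] w 17.98 q6 0.937 zb 35.6
```

Call:
carry_out(targets=[[[0, 0, 0.3, 0, 0, 0, -1], [0, 0, 0.3, 0, 0, 0, -1], [0, 0, 0.3, 0, 0, 0, -1]]])

```text
t: 19.85
eef_pos: [0.5393, -0.2174, 0.3549]
ee_rot: [-3.141, -0.001, -0.807]
force: [-3.5, 2.8, 4.7]
width: 0.0176
```

```bash
python3 -c "
from h import *
st()"
```

```text
t 19.85 pos [ 539.3 -217.4  354.9] rot [-3.1411e+00 -6.0000e-04 -8.0650e-01] F [-3.47  2.78  4.67] M [1.311 1.549 0.236] w 17.64 q6 0.811 zb 35.6
```

Call:
carry_out(targets=[[[0, 0, 0.3, 0, 0, 0, -1], [0, 0, 0.3, 0, 0, 0, -1], [0, 0, 0.3, 0, 0, 0, -1]]])

```text
t: 20.23
eef_pos: [0.5393, -0.2173, 0.3549]
ee_rot: [-3.141, -0.0, -0.932]
force: [-3.0, 2.6, 5.3]
width: 0.0177
```

```bash
python3 -c "
from h import *
st()"
```

```text
t 20.23 pos [ 539.3 -217.3  354.9] rot [-3.1409e+00 -4.0000e-04 -9.3220e-01] F [-3.04  2.62  5.34] M [1.425 1.513 0.273] w 17.75 q6 0.686 zb 35.6
```

Call:
carry_out(targets=[[[0, 0, 0.3, 0, 0, 0, -1], [0, 0, 0.3, 0, 0, 0, -1], [0, 0, 0.3, 0, 0, 0, -1]]])

```text
t: 20.6
eef_pos: [0.5393, -0.2173, 0.3549]
ee_rot: [-3.141, -0.0, -1.058]
force: [-2.3, 3.0, 4.1]
width: 0.0175
```

```bash
python3 -c "
from h import *
st()"
```

```text
t 20.6 pos [ 539.3 -217.3  354.9] rot [-3.1408e+00 -3.0000e-04 -1.0579e+00] F [-2.27  2.98  4.09] M [1.602 1.497 0.208] w 17.55 q6 0.56 zb 35.6
```

Call:
carry_out(targets=[[[0, 0, 0.3, 0, 0, 0, -1], [0, 0, 0.3, 0, 0, 0, -1], [0, 0, 0.3, 0, 0, 0, -1]]])

```text
t: 20.98
eef_pos: [0.5394, -0.2172, 0.355]
ee_rot: [-3.141, -0.0, -1.184]
force: [-2.7, 3.3, 4.1]
width: 0.0173
```

```bash
python3 -c "
from h import *
st()"
```

```text
t 20.98 pos [ 539.4 -217.2  355. ] rot [-3.1406e+00 -2.0000e-04 -1.1835e+00] F [-2.7   3.33  4.07] M [1.761 1.363 0.214] w 17.33 q6 0.434 zb 35.7
```

Call:
carry_out(targets=[[[0, 0, 0.3, 0, 0, 0, -1], [0, 0, 0.3, 0, 0, 0, -1], [0, 0, 0.3, 0, 0, 0, -1]]])

```text
t: 21.35
eef_pos: [0.5394, -0.2172, 0.3549]
ee_rot: [-3.141, 0.0, -1.309]
force: [-2.9, 4.3, 4.2]
width: 0.0176
```

```bash
python3 -c "
from h import *
st()"
```

```text
t 21.35 pos [ 539.4 -217.2  354.9] rot [-3.1406  0.     -1.3092] F [-2.88  4.26  4.21] M [1.825 1.309 0.213] w 17.56 q6 0.309 zb 35.6
```

Call:
carry_out(targets=[[[0, 0, 0.3, 0, 0, 0, -1], [0, 0, 0.3, 0, 0, 0, -1], [0, 0, 0.3, 0, 0, 0, -1]]])

```text
t: 21.72
eef_pos: [0.5394, -0.2171, 0.3549]
ee_rot: [-3.14, 0.0, -1.435]
force: [-2.4, 3.8, 4.7]
width: 0.0177
```

```bash
python3 -c "
from h import *
st()"
```

```text
t 21.73 pos [ 539.4 -217.1  354.9] rot [-3.1405e+00  2.0000e-04 -1.4349e+00] F [-2.37  3.77  4.66] M [1.981 1.237 0.19 ] w 17.71 q6 0.183 zb 35.6
```

Call:
carry_out(targets=[[[0, 0, 0.3, 0, 0, 0, -1], [0, 0, 0.3, 0, 0, 0, -1], [0, 0, 0.3, 0, 0, 0, -1]]])

```text
t: 22.1
eef_pos: [0.5395, -0.2171, 0.3549]
ee_rot: [-3.14, 0.0, -1.561]
force: [-2.7, 4.5, 3.7]
width: 0.0176
```

```bash
python3 -c "
from h import *
st()"
```

```text
t 22.1 pos [ 539.5 -217.1  354.9] rot [-3.1403e+00  4.0000e-04 -1.5606e+00] F [-2.67  4.48  3.71] M [2.101 1.207 0.181] w 17.55 q6 0.057 zb 35.6
```

Call:
carry_out(targets=[[[0, 0, 0.3, 0, 0, 0, -1], [0, 0, 0.3, 0, 0, 0, -1], [0, 0, 0.3, 0, 0, 0, -1]]])

```text
t: 22.48
eef_pos: [0.5396, -0.217, 0.3549]
ee_rot: [-3.14, 0.001, -1.685]
force: [-1.6, 4.5, 3.3]
width: 0.0179
```

```bash
python3 -c "
from h import *
st()"
```

```text
t 22.48 pos [ 539.6 -217.   354.9] rot [-3.1403e+00  5.0000e-04 -1.6854e+00] F [-1.64  4.51  3.34] M [2.159 1.063 0.836] w 17.89 q6 -0.068 zb 35.6
```

Call:
carry_out(targets=[[[0, 0, 0.3, 0, 0, 0, -1], [0, 0, 0.3, 0, 0, 0, -1], [0, 0, 0.3, 0, 0, 0, -1]]])

```text
t: 22.85
eef_pos: [0.5396, -0.217, 0.355]
ee_rot: [-3.14, 0.001, -1.811]
force: [-2.6, 4.4, 3.7]
width: 0.0178
```

```bash
python3 -c "
from h import *
st()"
```

```text
t 22.85 pos [ 539.6 -217.   355. ] rot [-3.1403e+00  7.0000e-04 -1.8107e+00] F [-2.6   4.4   3.73] M [2.217 1.023 0.933] w 17.83 q6 -0.193 zb 35.7
```

Landed between yaw -1.56 and -1.685 (Mz rose from 0.18 to 0.84), so the washer has turned about 0.13–0.25 rad. Turning 2.3 units (18°) more should bring it to about 0.45–0.57.

Call:
carry_out(targets=[[[0, 0, 0.3, 0, 0, 0, -1], [0, 0, 0.3, 0, 0, 0, -1], [0, 0, 0.3, 0, 0, 0, -1], [0, 0, 0.3, 0, 0, 0, -1]]])

```text
t: 23.35
eef_pos: [0.5397, -0.2169, 0.3549]
ee_rot: [-3.14, 0.001, -1.978]
force: [-2.2, 4.2, 3.9]
width: 0.0177
```

```bash
python3 -c "
from h import *
st()"
```

```text
t 23.35 pos [ 539.7 -216.9  354.9] rot [-3.1403e+00  1.0000e-03 -1.9780e+00] F [-2.22  4.24  3.85] M [2.326 0.85  0.971] w 17.74 q6 -0.361 zb 35.6
```

Call:
carry_out(targets=[[[0, 0, 0.3, 0, 0, 0, -1], [0, 0, 0.3, 0, 0, 0, -1], [0, 0, 0.3, 0, 0, 0, -1], [0, 0, 0.2, 0, 0, 0, -1]]])

```text
t: 23.85
eef_pos: [0.5397, -0.217, 0.3549]
ee_rot: [-3.14, 0.001, -2.132]
force: [-1.2, 5.4, 5.4]
width: 0.0174
```

```bash
python3 -c "
from h import *
st()
p,d=grab('scene');save(p,'pics/s6.png',5,(80,200,150,260))
C=cloud('scene',d);s=arm.get_state();x=s['eef_pos']
m=(d>0)&(np.hypot(C[...,0]-x[0],C[...,1]-x[1])<.07)&(abs(C[...,2]-(x[2]-.1593+.012))<.006)&(p.max(-1)<70)
r=cv2.minAreaRect(C[m][:,:2].astype(np.float32)*1000);print(r,m.sum())
"
```

```text
t 23.85 pos [ 539.7 -217.   354.9] rot [-3.1402e+00  1.1000e-03 -2.1316e+00] F [-1.17  5.37  5.4 ] M [2.552 0.693 0.998] w 17.43 q6 -0.514 zb 35.6
((546.6882934570312, -207.26217651367188), (82.49073028564453, 20.527250289916992), 61.47417449951172) 116
```

View pics/s6.png

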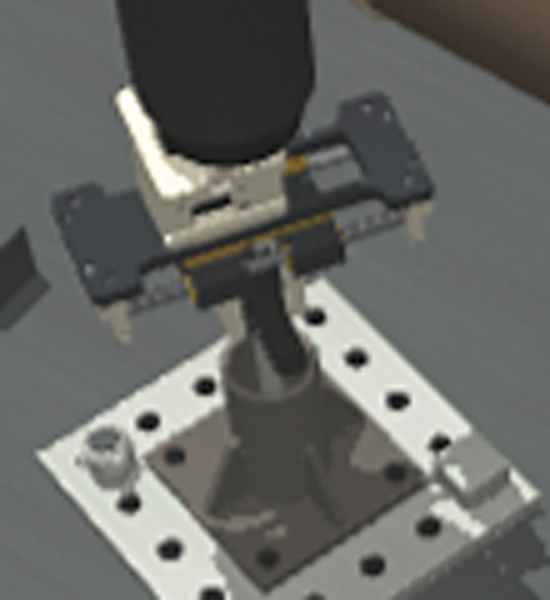

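Mz 1.0 at yaw -2.13: the nut is tightened by about 0.45–0.55 rad. I'll ease the torque within the hex play and lift straight out.

Call:
carry_out(targets=[[[0, 0, -0.2, 0, 0, 0, -1], [0, 0, -0.1, 0, 0, -0.1, -1], [0, 0, 0, 0, 0, -0.2, -1], [0, 0, 0, 0, 0, -0.3, -1], [0, 0, 0, 0, 0, -0.4, -1], [0, 0, 0, 0, 0, 0, -1]]])

```text
t: 24.65
eef_pos: [0.5394, -0.2179, 0.3808]
ee_rot: [-3.14, -0.0, -2.09]
force: [0.0, 2.6, -3.3]
width: 0.0175
```

```bash
python3 -c "
from h import *
st()"
```

```text
t 24.65 pos [ 539.4 -217.9  380.8] rot [-3.1398e+00 -2.0000e-04 -2.0904e+00] F [ 0.01  2.59 -3.28] M [ 0.999 -0.138  0.081] w 17.52 q6 -0.473 zb 61.5
```

Call:
carry_out(targets=[[[0, 0, 0, -0.03, 0.02, -0.2, -1], [0, 0, 0, 0, 0, -0.4, -1], [0, 0, 0, 0, 0, -0.5, -1], [0, 0, 0, 0, 0, -0.6, -1], [0, 0, 0, 0, 0, -0.6, -1], [0, 0, 0, 0, 0, -0.6, -1], [0, 0, 0, 0, 0, -0.6, -1], [0, 0, 0, 0, 0, -0.5, -1], [0, 0, 0, 0, 0, 0, -1]]])

```text
t: 25.78
eef_pos: [0.5394, -0.2167, 0.4804]
ee_rot: [-3.14, 0.001, -2.09]
force: [0.1, -0.2, -4.6]
width: 0.0176
```

```bash
python3 -c "
from h import *
st()"
```

```text
t 25.77 pos [ 539.4 -216.7  480.4] rot [-3.1397e+00  7.0000e-04 -2.0902e+00] F [ 0.11 -0.15 -4.55] M [ 0.115 -0.113  0.021] w 17.62 q6 -0.474 zb 161.1
```

Call:
carry_out(targets=[[[0, 0, -0.9, 0, 0, 0, -1], [0, 0, -0.9, 0, 0, 0, -1], [0, 0, -0.9, 0, 0, 0, -1], [0, 0, -0.9, 0, 0, 0, -1], [0, 0, -0.9, 0, 0, 0, -1], [0, 0, -0.9, 0, 0, 0, -1], [0, 0, -0.9, 0, 0, 0, -1], [0, 0, -0.9, 0, 0, 0, -1], [0, 0, -0.9, 0, 0, 0, -1], [0, 0, -0.9, 0, 0, 0, -1], [0, 0, -0.9, 0, 0, 0, -1], [0, 0, -0.9, 0, 0, 0, -1], [0, 0, -0.9, 0, 0, 0, -1], [0, 0, -0.9, 0, 0, 0, -1], [0, 0, -0.9, 0, 0, 0, -1], [0, 0, -0.9, 0, 0, 0, -1], [0, 0, -0.9, 0, 0, 0, -1], [0, 0, -0.9, 0, 0, 0, -1], [0, 0, -0.9, 0, 0, 0, -1], [0, 0, 0, 0, 0, 0, -1]]])

```text
t: 28.28
eef_pos: [0.5391, -0.2166, 0.4784]
ee_rot: [-3.141, 0.001, 0.296]
force: [-1.1, -0.2, -5.6]
width: 0.0176
```

```bash
python3 -c "
from h import *
st();plan([.5422,.2404,.48],.297)"
```

```text
t 28.27 pos [ 539.1 -216.6  478.4] rot [-3.1409e+00  1.0000e-03  2.9640e-01] F [-1.14 -0.23 -5.64] M [-0.05  -0.038 -0.071] w 17.65 q6 1.913 zb 159.1
before shift units [  5.46 -17.45  -0.06]
after shift units [  5.47 -17.44  -0.06]
turn units -0.0
```

Call:
carry_out(targets=[[[0, 0, 0, 0.15, -0.5, 0, -1], [0, 0, 0, 0.3, -0.95, 0, -1], [0, 0, 0, 0.3, -0.95, 0, -1], [0, 0, 0, 0.3, -0.95, 0, -1], [0, 0, 0, 0.3, -0.95, 0, -1], [0, 0, 0, 0.3, -0.95, 0, -1], [0, 0, 0, 0.3, -0.95, 0, -1], [0, 0, 0, 0.3, -0.95, 0, -1], [0, 0, 0, 0.3, -0.95, 0, -1], [0, 0, 0, 0.3, -0.95, 0, -1], [0, 0, 0, 0.3, -0.95, 0, -1], [0, 0, 0, 0.3, -0.95, 0, -1], [0, 0, 0, 0.3, -0.95, 0, -1], [0, 0, 0, 0.3, -0.95, 0, -1], [0, 0, 0, 0.3, -0.95, 0, -1], [0, 0, 0, 0.3, -0.95, 0, -1], [0, 0, 0, 0.3, -0.95, 0, -1], [0, 0, 0, 0.3, -0.95, 0, -1], [0, 0, 0, 0.22, -0.79, 0, -1], [0, 0, 0, 0, 0, 0, -1]]])

```text
t: 30.78
eef_pos: [0.5422, 0.2421, 0.4787]
ee_rot: [3.141, 0.001, 0.299]
force: [0.4, -1.4, -4.1]
width: 0.0175
```

Run:
```python
from h import *
from scipy.optimize import least_squares
st()
for i in range(2): p,d=grab("scene")
st();plan([.5422,.2404,.345],.297)
save(p,"pics/s7.png",4,(120,270,260,400))
s=arm.get_state();C=cloud("scene",d);x0=s["eef_pos"][:2]
zb=s["eef_pos"][2]-.3193
m=(d>0)&(np.hypot(C[...,0]-x0[0],C[...,1]-x0[1])<.03)&(C[...,2]>zb+.004)&(C[...,2]<zb+.038)
q=C[m][:,:2]
f=least_squares(lambda x:np.hypot(*(q-x).T)-.0215,x0,loss="soft_l1",f_scale=.002);print("socket",f.x,len(q))
m=(d>0)&(np.hypot(C[...,0]-.542,C[...,1]-.2405)<.036)&(C[...,2]>.02)&(C[...,2]<.058)
q=C[m][:,:2];q=q[np.hypot(*(q-[.5425,.2405]).T)>.0275]
f=least_squares(lambda x:np.hypot(*(q-x).T)-.031,x0,loss="soft_l1",f_scale=.002);print("stub outer",f.x,len(q),np.std(f.fun))
```

```text
t 30.77 pos [542.2 242.1 478.7] rot [3.1414e+00 6.0000e-04 2.9860e-01] F [ 0.44 -1.43 -4.14] M [-0.166 -0.018  0.049] w 17.45 q6 1.121 zb 159.4
t 30.88 pos [542.1 240.6 478.9] rot [3.1412e+00 6.0000e-04 2.9770e-01] F [-0.14 -0.18 -4.69] M [-0.139 -0.059 -0.009] w 17.56 q6 1.121 zb 159.6
before shift units [-0.    0.01  5.36]
after shift units [-0.    0.01  5.36]
turn units 0.0
socket [0.54196164 0.23985352] 114
stub outer [0.54265763 0.23996168] 175 0.0011495197815703144
```

View pics/s7.png

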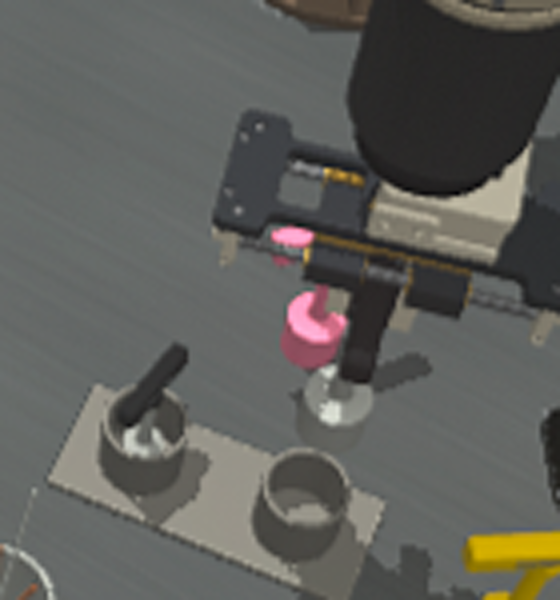

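Socket and stub axes agree within 1 mm and the stub is empty. Lowering.

Call:
carry_out(targets=[[[0, 0, 0, 0.02, 0, 0.4, -1], [0, 0, 0, 0, 0, 0.7, -1], [0, 0, 0, 0, 0, 0.7, -1], [0, 0, 0, 0, 0, 0.7, -1], [0, 0, 0, 0, 0, 0.6, -1], [0, 0, 0, 0, 0, 0.4, -1], [0, 0, 0, 0, 0, 0.2, -1], [0, 0, 0, 0, 0, 0, -1]]])

```text
t: 31.88
eef_pos: [0.5428, 0.2405, 0.3866]
ee_rot: [3.141, 0.0, 0.297]
force: [0.7, -1.1, -4.2]
width: 0.0175
```

```bash
python3 -c "
from h import *
st()"
```

```text
t 31.88 pos [542.8 240.5 386.6] rot [3.1414 0.     0.2974] F [ 0.71 -1.14 -4.2 ] M [-0.037  0.007 -0.02 ] w 17.48 q6 1.122 zb 67.3
```

Call:
carry_out(targets=[[[0, 0, 0, 0, 0, 0.4, -1], [0, 0, 0, 0, 0, 0.5, -1], [0, 0, 0, 0, 0, 0.5, -1], [0, 0, 0, 0, 0, 0.4, -1], [0, 0, 0, 0, 0, 0.2, -1], [0, 0, 0, 0, 0, 0.1, -1], [0, 0, 0, 0, 0, 0, -1]]])

```text
t: 32.75
eef_pos: [0.5428, 0.2405, 0.3342]
ee_rot: [3.142, -0.0, 0.297]
force: [-0.3, -0.5, -3.6]
width: 0.0178
```

```bash
python3 -c "
from h import *
st()"
```

```text
t 32.75 pos [542.8 240.5 334.2] rot [ 3.1416e+00 -2.0000e-04  2.9740e-01] F [-0.3  -0.48 -3.62] M [-0.023 -0.008 -0.022] w 17.83 q6 1.122 zb 14.9
```

Call:
carry_out(targets=[[[0, 0, 0, 0, 0, 0.08, -1], [0, 0, 0, 0, 0, 0.06, -1], [0, 0, 0, 0, 0, 0.05, -1], [0, 0, 0, 0, 0, 0.04, -1], [0, 0, 0, 0, 0, 0.03, -1], [0, 0, 0, 0, 0, 0, -1]]])

```text
t: 33.5
eef_pos: [0.5428, 0.2405, 0.3281]
ee_rot: [-3.142, -0.001, 0.297]
force: [-0.7, 0.3, -1.1]
width: 0.0174
```

```bash
python3 -c "
from h import *
st()"
```

```text
t 33.5 pos [542.8 240.5 328.1] rot [-3.1415e+00 -6.0000e-04  2.9740e-01] F [-0.68  0.27 -1.09] M [-0.156  0.406  0.013] w 17.36 q6 1.122 zb 8.8
```

Call:
carry_out(targets=[[[0, 0, 0, 0, 0, 0.03, -1], [0, 0, 0, 0, 0, 0, -1], [0, 0, 0, 0, 0, 0, -0.5], [0, 0, 0, 0, 0, 0, 0], [0, 0, 0, 0, 0, 0, 0.5], [0, 0, 0, 0, 0, 0, 1], [0, 0, 0, 0, 0, 0, 1], [0, 0, 0, 0, 0, 0, 1], [0, 0, 0, 0, 0, 0, 1], [0, 0, 0, 0, 0, 0, 1]]])

```text
t: 34.75
eef_pos: [0.5427, 0.2405, 0.3269]
ee_rot: [-3.142, -0.0, 0.297]
force: [-0.2, 0.3, 0.1]
width: 0.0848
```

```bash
python3 -c "
from h import *
st()
p,d=grab('scene');save(p,'pics/s8.png',4,(150,300,260,400))"
```

```text
t 34.75 pos [542.7 240.5 326.9] rot [-3.1416 -0.      0.2973] F [-0.16  0.34  0.07] M [-0.055 -0.077 -0.013] w 84.79 q6 1.122 zb 7.6
```

View pics/s8.png

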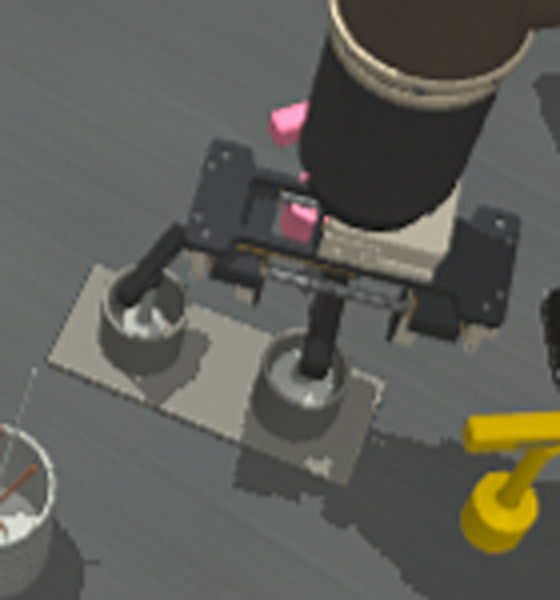

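The wrench is standing free in its stub with the jaws open. Withdrawing straight up, then sideways so the check view is clear.

Call:
carry_out(targets=[[[0, 0, 0, 0, 0, -0.3, 1], [0, 0, 0, 0, 0, -0.6, 1], [0, 0, 0, 0, 0, -0.9, 1], [0, 0, 0, 0, 0, -1, 1], [0, 0, 0, 0, 0, -1, 1], [0, 0, 0, -0.4, -0.9, 0, 1], [0, 0, 0, -0.4, -0.9, 0, 1], [0, 0, 0, -0.4, -0.9, 0, 1], [0, 0, 0, -0.4, -0.9, 0, 1], [0, 0, 0, -0.4, -0.9, 0, 1], [0, 0, 0, -0.4, -0.9, 0, 1], [0, 0, 0, -0.4, -0.9, 0, 1], [0, 0, 0, -0.4, -0.9, 0, 1], [0, 0, 0, 0, 0, 0, 1], [0, 0, 0, 0, 0, 0, 1]]])

```text
t: 36.67
eef_pos: [0.4136, 0.389, 0.4227]
ee_rot: [-3.141, -0.001, 0.298]
force: [-0.3, -0.2, -0.9]
width: 0.0878
```

Run:
```python
from h import *
from scipy.optimize import least_squares
st()
for n in("scene","top"):
    p,d=grab(n);save(p,f"pics/{n}9.png");C=cloud(n,d);D0=np.load(f"{n}0.npz")
    if n=="scene":save(p,"pics/s9c.png",4,(150,300,240,400))
    m=(d>0)&(np.hypot(C[...,0]-.542,C[...,1]-.2405)<.075)&(C[...,2]>.165)&(C[...,2]<.2)
    Q=C[m];print(n,np.median(Q[:,2]),cv2.minAreaRect(Q[:,:2].astype(np.float32)*1000))
```

```text
t 36.67 pos [413.6 389.  422.7] rot [-3.1412e+00 -7.0000e-04  2.9770e-01] F [-0.34 -0.16 -0.94] M [-0.14 -0.01  0.07] w 87.8 q6 0.769 zb 103.4
scene 0.18022057761824217 ((543.3612060546875, 239.25225830078125), (110.28430938720703, 18.30066680908203), 16.900009155273438)
top 0.18013161116906318 ((541.0243530273438, 240.22494506835938), (108.20647430419922, 18.741819381713867), 16.853118896484375)
```

View pics/scene9.png

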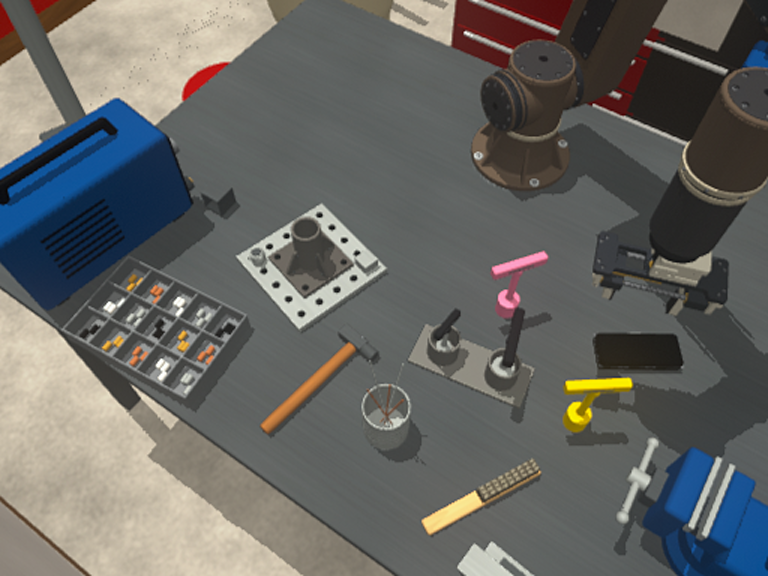

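View pics/s9c.png

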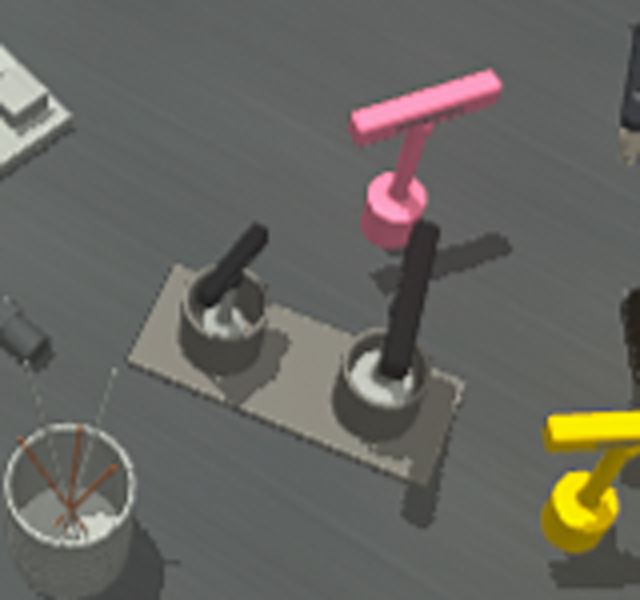

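The wrench stands in its stub as at the start (bar at about crop [310,410], top at 0.180 m), and everything else is where it was. Handing in.

```bash
python3 -c "
from h import *
print(arm.job_done());st()"
```

```text
the job is handed in; nothing more can be done
None
the job is handed in; nothing more can be done
```

The nut is run down and tightened by about half a flat, and the large wrench is back upright in its stub. The job is handed in, finished at about 37 s of the 64 s allowed.

- **Fitting the socket:** I lowered the wrench down the tube until it rested on the nut's corners, then turned it about 39° clockwise until it dropped into step. I then pressed it home with about 8 N. The highest upward push I read during the fit was about 11 N.
- **Tightening:** The nut ran down at about 0.2 N m and landed between tool yaw -1.56 and -1.69 rad. I stopped at yaw -2.13, where the torque was 1.0 N m. Yaw gives 0.45–0.57 rad of tightening and torque gives about 0.4 rad, so the two differ slightly, but both are well inside 0.22–0.87.
- **Last checks:** The wrench's bar top is at 0.180 m and its position is within about 1 mm of the start in both cameras. The gripper is open and well clear, and the scene picture shows nothing else moved.
- **Not checked directly:** I could not see the washer itself. The tightening figure comes only from yaw and torque. A rough camera reading of the partly hidden bar differed from the tool's yaw by about 3.5° (0.06 rad), too little to matter.

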